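# Load a culture flask under the rocker's sprung hold-down arm

## Robot

A 6-joint arm with a two-finger parallel gripper is mounted at the origin on a cart in front of the work surface, level with it; the furniture and walls round the work are solid. World frame = base frame: x ahead of the robot, y to its left, z up, the work surface at z = 0. Lengths are in mm, angles in degrees, forces in N, time in s.
With the tool pointing down it reaches from about 300 to 850 mm from the base axis. Payload 4.2 kg.
Tool frame: the origin (TCP) lies between the finger pads, 19 mm behind the fingertips; this is the grasp point; z points along the fingers, y is the line along which they close (so a half turn about z gives the same grasp; the last joint's range is limited). The gripper opens to 91 mm and grips with 3 to 60 N. Pads are 32 mm wide; open, the fingers measure 118 mm over their backs; the gripper's body (76 mm by 178 mm) begins 60 mm behind the grasp point.
Start: joints at [-66.807, 18.312, 89.639, -0, 72.044, -1.146], TCP at [236.984, -523.908, 232.776] pointing down, gripper open.
Joint ranges: [-177.97, 177.97], [-48.28, 115.42], [12.27, 149.76], [-77.06, 257.06], [2.81, 150.46], [-146.56, 146.56]. Speed limits (degrees/s): [147.25, 147.25, 180, 180, 180, 180].

## Interface

Orientations are given as [roll, pitch, yaw] about the fixed x, y, z axes, in that order (R = Rz(yaw) Ry(pitch) Rx(roll)).
In Python, from workcell import env gives the robot as it stands.
- The arm moves only by the shell command python3 -m jog 'ROWS' [FORCE]. ROWS is a JSON object of lists of equal length, an entry for each row: "jaw": the finger opening in mm, from 0 to 91.2; "slide": the shift along the tool's x, y, z in units of 30 mm (1.0 is 30 mm), a list of three; "spin": the turn about the tool's z in units of 8 degrees (1.0 is 8 degrees). In form: {"jaw": [jaw, ...], "slide": [[dx, dy, dz], ...], "spin": [spin, ...]}. A call has 1 to 10 rows; each row shifts and turns the commanded pose from where the row before left it, along the tool's axes as they then stand; what a row does not reach is not made up. A row lasts 1/10 s, in which the tool goes at most 50 mm and 8.59 degrees, less where a joint would pass 70% of its speed; a pose out of reach is approached as far as the arm can. A call is refused whole if a number of a shift passes 1 or a number of a turn 1, either way. A call with a gripper value outside its range is refused whole. The fingers move at their own pace and stop on an object; FORCE is the grip in N (left out, the last holds). Time passes only in rows, so rows that do not move let the fingers close. It gives the time, the measured TCP pose, the force, the opening and the grip force at its end, in the units of the state.
- env.state(): the state, without advancing time (a new reading comes with each control period).
- env.grab_frame(name): name is "scene" or "side" or "wrist"; returns the picture (384x512x3 uint8, red, green, blue); there is no depth.
- env.camera_model(name): a dict with "fx", "fy", "cx", "cy" (pixels), "D" ([k1, k2, p1, p2, k3] as OpenCV has them; the pictures are not rectified), "camera_from_world" (4x4, takes a point from world to camera coordinates). Camera axes: x right, y up, looking along -z (the intrinsics and any distortion apply to the point x, -y, -z); pixel columns grow to the right and rows downward; lengths in mm; the calibration is good to about 2 mm. A picture is of the moment at which its call begins: read the wrist's pose just before it. camera_model takes no time and is no camera call; for the wrist camera it gives the pose at the moment of the call.
- env.job_done(): hands the job in; it is judged then, once.
The state is a dict: "time_s": time; "qpos": joint angles; "qvel": joint speeds; "effort": joint torques, N m; "ee_pos": TCP position; "ee_rot": TCP orientation; "force": force on the tool from outside, world axes, zero at the start; "torque": the same for the moment, N m; "gripper_width": finger opening in mm; "gripper_force": force on a finger pad.
Only numpy, scipy, OpenCV 4.12 (cv2) and the standard library are available. Lean on these libraries where they do the work, as an engineer would, in place of code of your own. Each camera call takes 0.05 s, during which the arm holds its last target. There are 200 camera calls.

## Task

Load the culture flask on the rocker: pick it up, lay it on its large face on the open near end of the platform with its flat base leading, then slide it along so that its base pushes the sprung roller arm back and slips beneath it. Press the base home against the end stop with a light steady push (6 to 10 N on the stop, over and above the drag of sliding, kept up for a good half second; the flask cracks if it is driven on the stop at more than 20 N), then let go and leave it flat, straight and up against the stop with the arm bearing down on it. Do not tip the flask over or disturb the tally counter, the carton and the dropper bottle.

Things in the scene. Friction and masses are not known exactly. Their poses are not given: they have to be found in the camera images.
- flask: T25 culture flask, hard plastic, pinkish with a white cap, 50 x 96 x 24 mm, about 60 g, lying on its large face. Origin: centre of its underside; y runs from the cap end (-48 mm) to the flat base (+48 mm). Cap: 22 mm round, y -48 to -30 mm, axis 12 mm up. Grip it across the cap at y = -39 mm (TCP 22 mm over the underside), or the 50 mm body, parallel from y = -2 mm on.
- flask_base (a point): middle of the lower edge of the flask's flat base (flask frame [0, 48, 0] mm). The flask meant is the one lying at the front left of the bench near the rocker; the one far back by the wall is not used
- rocker: fixed small rocker: grey housing 166 x 104 mm, aluminium platform (x -75 to +55 mm, 100 mm wide), flat top 40 mm above the bench. Origin on the bench; x runs from the open near end inward to the end stop, z up. Side rails 12 mm high flank the last 27 mm before the stop, 54 mm apart, with flared mouths; the flask fits between them.
- end_stop: black bar across the inner end of the platform, 50 mm wide, 16 mm high, rigid; its flat face towards the open end is the stop. Origin: foot of that face, in the middle
- stop_face (a point): foot of the stop's face in the middle, on the platform's top (rocker frame [50, 0, 40] mm); axes as the rocker's: x points inward, through the stop
- hold_arm (a joint): hinge of the sprung hold-down arm: 0 at rest, grows (limit 0.8 rad) as the roller is pushed towards the stop and up; about 0.34 rad with the roller on a flask. Pushing it back with the flask's base takes 5 to 10 N; on top the roller bears down with about 6 N, so the last 20 mm of sliding drag with 4 to 12 N (more if the hand weighs on the flask) until the stop is felt as a rise.
- roller_axis (a point): middle of the axis of the arm's free-turning black roller (20 mm diameter, 32 mm wide), on a dark steel gooseneck that comes over the stop from a hinge behind it. At rest the roller's lowest point is 8 mm above the platform and its foremost 38 mm before the stop face
- tally: bystander: round metal tally counter, 44 x 51 x 40 mm
- coverslips: bystander: small white carton, 35 x 63 x 18 mm
- oil_bottle: bystander: brown dropper bottle, 30 mm across, 68 mm high, upright
Not all that is in view belongs to the job. There is more than one size of the flask; the one meant has the size given above.

How it is judged:
By the outcome, as a careful person would: the job done as asked, in the order asked, and still so for the second after the job is handed in, with the robot touching nothing.
It also fails if it takes over 69 s, if anything falls off the work surface, if the arm or the gripper's body presses on something with over 40 N, if the wrist force passes 120 N, or if a joint passes its speed limit or range.

## Working session

There is one attempt and no reset: what is moved stays moved. The work goes in short steps, Python scripts to look and compute and a shell command to move; the robot and the scene stay as the last step left them, time stands still between calls to the robot, and variables do not carry over. Pictures are saved under pics/ and viewed, at most 10 in all, crops included, and the job is handed in when it is done.

```bash
mkdir -p pics; ls
python3 - <<'E'
from workcell import env
import cv2,numpy as np
s=env.state();print(s['time_s'],s['ee_pos'],s['ee_rot'],s['gripper_width'],s['force'])
for n in('scene','side'):
    im=env.grab_frame(n);cv2.imwrite(f'pics/{n}0.png',im[:,:,::-1])
    m=env.camera_model(n);print(n,{k:np.round(v,3).tolist() for k,v in m.items()})
E
```

```text
pics
0.0 [ 236.77008845 -523.47187313  231.92366425] [-1.79898771e+02  6.69310377e-05  2.43375155e+01] 91.1122188486918 [0.75833237 0.40530217 0.14893405]
scene {'fx': 488.17, 'fy': 488.17, 'cx': 263.477, 'cy': 196.148, 'D': [-0.17, 0.0, 0.0, 0.0, 0.0], 'camera_from_world': [[-0.484, -0.875, 0.023, 397.76], [0.478, -0.243, 0.844, -293.6], [-0.733, 0.419, 0.536, -754.597], [0.0, 0.0, 0.0, 1.0]]}
side {'fx': 359.988, 'fy': 359.988, 'cx': 257.751, 'cy': 188.367, 'D': [-0.067, 0.0, 0.0, 0.0, 0.0], 'camera_from_world': [[-0.228, -0.974, -0.004, 274.508], [0.692, -0.165, 0.703, -389.135], [-0.685, 0.158, 0.711, -689.107], [0.0, 0.0, 0.0, 1.0]]}
```

View pics/scene0.png

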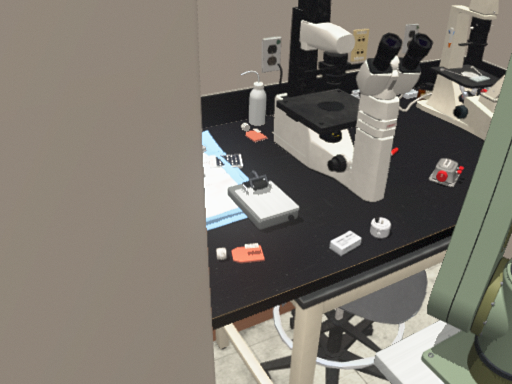

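View pics/side0.png

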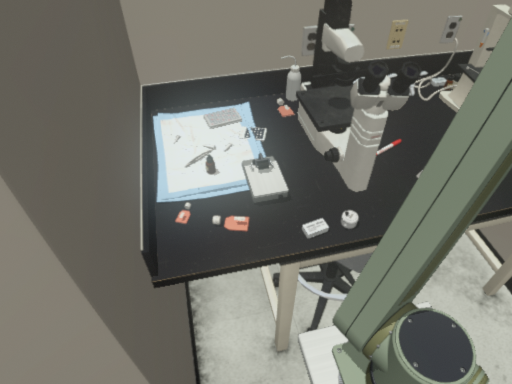

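Both views show three flask candidates in the side view: A at (232,222) with its cap at (217,219), B (small) at (183,215) with its cap at (187,205), and C at the back wall at (287,110). The rocker is at (265,180) with its arm at about (262,160), the carton at (315,228), the counter at (349,218) and the bottle at (211,165). By the description the target is A, so I'll check it in one crop and measure.

```bash
cat > h.py <<'E'
from workcell import env
import cv2,numpy as np
def ray(m,uv):
    K=np.array([[m['fx'],0,m['cx']],[0,m['fy'],m['cy']],[0,0,1.]])
    p=cv2.undistortPoints(np.array(uv,float).reshape(-1,1,2),K,np.array(m['D'],float)).reshape(-1,2)
    T=np.array(m['camera_from_world']);R=T[:3,:3];t=T[:3,3]
    d=np.c_[p[:,0],-p[:,1],-np.ones(len(p))]@R
    return -R.T@t,d
def onz(m,uv,z):
    o,d=ray(m,uv);return o+d*((z-o[2])/d[:,2])[:,None]
def proj(m,P):
    T=np.array(m['camera_from_world']);q=np.atleast_2d(P)@T[:3,:3].T+T[:3,3]
    q=q*[1,-1,-1];K=np.array([[m['fx'],0,m['cx']],[0,m['fy'],m['cy']],[0,0,1.]])
    return cv2.projectPoints(q,np.zeros(3),np.zeros(3),K,np.array(m['D'],float))[0].reshape(-1,2)
E
python3 - <<'E'
from h import *
for n in('scene','side'):
    im=cv2.imread(f'pics/{n}0.png');m=env.camera_model(n)
    hsv=cv2.cvtColor(im,cv2.COLOR_BGR2HSV)
    k=((hsv[...,0]<14)&(hsv[...,1]>90)&(hsv[...,2]>110)).astype(np.uint8)
    c,_=cv2.findContours(k,0,2)
    for q in c:
        if cv2.contourArea(q)<40: continue
        r=cv2.minAreaRect(onz(m,q.reshape(-1,2),20)[:,:2].astype(np.float32))
        print(n,cv2.boundingRect(q),np.round(r[0]),np.round(r[1]),round(r[2],1))
a=cv2.resize(cv2.imread('pics/side0.png')[130:250,165:295],None,fx=3,fy=3,interpolation=2)
b=cv2.resize(cv2.imread('pics/scene0.png')[165:275,205:305],None,fx=3.27,fy=3.27,interpolation=2)
b=b[:360];a=a[:b.shape[0]];b=b[:a.shape[0]]
cv2.imwrite('pics/c1.png',np.hstack([a,b]));print(a.shape,b.shape)
E
```

```text
scene (233, 308, 40, 23) [293. 309.] [20. 77.] 0.3
scene (280, 302, 15, 12) [293. 249.] [18. 31.] 6.2
scene (231, 245, 34, 18) [458. 239.] [63. 52.] 71.4
scene (436, 170, 12, 12) [ 507. -367.] [28. 64.] 31.6
scene (245, 130, 22, 12) [941. -35.] [73. 52.] 5.9
side (224, 216, 25, 15) [464. 232.] [64. 47.] 71.7
side (176, 211, 14, 12) [520. 368.] [30. 42.] 62.7
side (278, 106, 16, 10) [951. -46.] [63. 47.] 3.0
(360, 390, 3) (360, 327, 3)
```

View pics/c1.png

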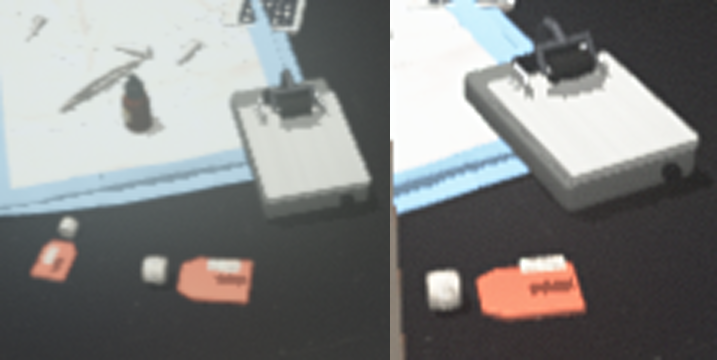

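The crop confirms A: orange body about 50 mm wide, cap at side (217,219), base pointing right at (249,223). B is about half that size, so it's out. The roller is at side (262,162) and the rocker's open end faces the lower right. Next I'll get the rocker and flask poses.

```bash
python3 - <<'E'
from h import *
for n,box in(('scene',(225,175,305,230)),('side',(240,150,292,205))):
    im=cv2.imread(f'pics/{n}0.png');m=env.camera_model(n)
    hsv=cv2.cvtColor(im,cv2.COLOR_BGR2HSV);x0,y0,x1,y1=box
    z=np.zeros(im.shape[:2],np.uint8)
    z[y0:y1,x0:x1]=((hsv[...,1]<40)&(hsv[...,2]>150))[y0:y1,x0:x1]
    c=max(cv2.findContours(z,0,2)[0],key=cv2.contourArea)
    P=onz(m,c.reshape(-1,2),40)[:,:2].astype(np.float32);r=cv2.minAreaRect(P)
    print(n,'platform',np.round(r[0]),np.round(r[1]),round(r[2],1));print(np.round(cv2.boxPoints(r)))
    # flask: body+cap
    k=((hsv[...,0]<14)&(hsv[...,1]>90)&(hsv[...,2]>110)).astype(np.uint8)
    for c in cv2.findContours(k,0,2)[0]:
        bx=cv2.boundingRect(c)
        if bx[2]>=25 and bx[1]<260 and bx[1]>200:
            r=cv2.minAreaRect(onz(m,c.reshape(-1,2),24)[:,:2].astype(np.float32));print('body',np.round(cv2.boxPoints(r)))
            z[:]=0;z[bx[1]-5:bx[1]+20,bx[0]-20:bx[0]]=((hsv[...,1]<60)&(hsv[...,2]>120))[bx[1]-5:bx[1]+20,bx[0]-20:bx[0]]
            M=cv2.moments(z,True);print('cap',np.round(onz(m,[[M['m10']/M['m00'],M['m01']/M['m00']]],12)))
E
grep -q . h.py
```

```text
scene platform [612. 126.] [163. 191.] 64.9
[[490.  92.]
 [664.  11.]
 [733. 159.]
 [560. 240.]]
body [[420. 220.]
 [469. 204.]
 [489. 263.]
 [440. 280.]]
cap [[494. 281.  12.]]
side platform [633. 131.] [207. 125.] 0.2
[[530. 193.]
 [530.  69.]
 [737.  69.]
 [737. 194.]]
body [[428. 210.]
 [473. 195.]
 [493. 255.]
 [448. 270.]]
cap [[497. 282.  12.]]
```

Flask A's body centre is near (459,237), base towards -y. Next I move above it for a close look with the wrist camera.

```bash
python3 -m jog '{"jaw":[91,91,91,91,91,91,91,91,91,91],"slide":[[0.5,-0.5,-0.4],[0.8,-0.9,-0.2],[0.8,-0.9,-0.2],[0.8,-0.9,-0.2],[0.8,-0.9,-0.2],[0.8,-0.9,-0.2],[0.8,-0.9,-0.2],[0.8,-0.9,-0.2],[0.8,-0.9,-0.2],[0.8,-0.9,-0.2]],"spin":[0,0,0,0,0,0,0,0,0,0]}' && python3 -m jog '{"jaw":[91,91,91,91,91,91,91,91,91,91],"slide":[[0.8,-0.9,0],[0.8,-0.9,0],[0.8,-0.9,0],[0.8,-0.9,0],[0.8,-0.9,0],[0.8,-0.9,0],[0.8,-0.9,0],[0.8,-0.9,0],[0.8,-0.9,0],[0.5,-0.5,0]],"spin":[0,0,0,0,0,0,0,0,0,0]}'
python3 - <<'E'
from h import *
m=env.camera_model('wrist');im=env.grab_frame('wrist');cv2.imwrite('pics/w1.png',im[:,:,::-1])
print(env.state()['ee_pos'],env.state()['ee_rot'],m['fx'],m['D'],ray(m,[[256,192]]))
E
```

```text
time_s: 1.1
ee_pos: [341.0, -192.1, 298.7]
ee_rot: [-180.0, 0.0, 24.3]
force: [0.0, -0.7, 0.1]
gripper_width: 90.8
gripper_force: 0.0
time_s: 2.1
ee_pos: [445.4, 138.9, 298.2]
ee_rot: [-180.0, 0.0, 24.5]
force: [0.9, -0.5, 0.1]
gripper_width: 91.0
gripper_force: 0.0
[446.54641389 140.83458079 298.05059678] [-1.79864538e+02 -6.45143777e-02  2.45074986e+01] 327.20998354944265 [-0.0901851  0.         0.         0.         0.       ] (array([517.28002668, 171.09409656, 449.63848577]), array([[-0.25862697, -0.12281662, -0.95818955]]))
```

View pics/w1.png

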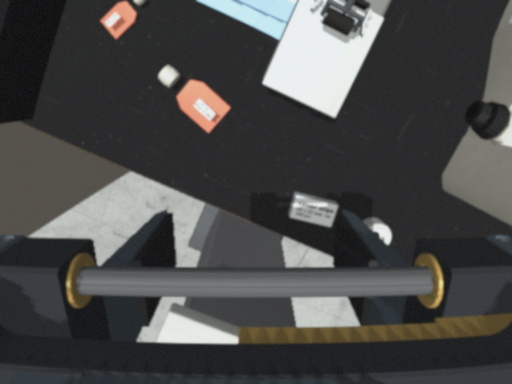

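The wrist view shows flask A's body centred at (205,105) with its cap at (168,75) and base at (222,120). The platform's near corners are (263,84) and (335,117), and the roller is at (345,15). I'll measure from this view.

```bash
cat >> h.py <<'E'
def flask(im,m,roi,z=24):
    x0,y0,x1,y1=roi;hsv=cv2.cvtColor(im,cv2.COLOR_BGR2HSV);k=np.zeros(im.shape[:2],np.uint8);c=k.copy()
    k[y0:y1,x0:x1]=((hsv[...,0]<16)&(hsv[...,1]>80)&(hsv[...,2]>110))[y0:y1,x0:x1]
    k=cv2.morphologyEx(k,cv2.MORPH_CLOSE,np.ones((9,9)));q=max(cv2.findContours(k,0,2)[0],key=cv2.contourArea)
    P=onz(m,q.reshape(-1,2),z)[:,:2]
    c[y0:y1,x0:x1]=((hsv[...,1]<60)&(hsv[...,2]>130))[y0:y1,x0:x1];c[cv2.dilate(k,np.ones((5,5)))>0]=0
    c=cv2.morphologyEx(c,cv2.MORPH_OPEN,np.ones((3,3)))
    w=max(cv2.findContours(c,0,2)[0],key=cv2.contourArea);C=onz(m,w.reshape(-1,2),z-12)[:,:2]
    return P,C
def line(P,a,b,tol=6):
    # fit line to contour points of P close to segment a-b
    a=np.array(a,float);b=np.array(b,float);L=np.linalg.norm(b-a);u=(b-a)/L;n=np.array([-u[1],u[0]])
    s=(P-a)@u;e=(P-a)@n;Q=P[(s>.12*L)&(s<.88*L)&(abs(e)<tol)]
    v=cv2.fitLine(Q.astype(np.float32),cv2.DIST_HUBER,0,.01,.01).ravel();return v[2:],v[:2]*np.sign(v[:2]@u),len(Q)
E
python3 - <<'E'
from h import *
im=cv2.imread('pics/w1.png');m=env.camera_model('wrist')
P,C=flask(im,m,(150,55,240,140))
r=cv2.minAreaRect(P.astype(np.float32));print(np.round(cv2.boxPoints(r),1),r)
rc=cv2.minAreaRect(C.astype(np.float32));print('cap',rc)
hsv=cv2.cvtColor(im,cv2.COLOR_BGR2HSV);z=np.zeros(im.shape[:2],np.uint8)
z[0:125,255:395]=((hsv[...,1]<40)&(hsv[...,2]>175))[0:125,255:395]
c=max(cv2.findContours(z,0,2)[0],key=cv2.contourArea);q=c.reshape(-1,2)
print('tips',q[q[:,0].argmin()],q[q[:,1].argmax()],q[q[:,0].argmax()])
W=onz(m,q,40)[:,:2]
A,B=onz(m,[[263,84],[335,117]],40)[:,:2];D=onz(m,[[375,35]],40)[0,:2];print(A,B)
E=onz(m,[[285,28]],40)[0,:2]
for s in((A,B),(B,D),(A,E)):
    p,d,n=line(W,*s);print(p,np.degrees(np.arctan2(d[1],d[0])),n)
E
```

```text
[[449.2 208.3]
 [493.1 194.1]
 [512.4 253.6]
 [468.5 267.8]] ((480.7983703613281, 230.92959594726562), (62.50642013549805, 46.073570251464844), 72.02971649169922)
cap ((495.9540710449219, 286.5504455566406), (20.409683227539062, 22.971187591552734), 68.62873077392578)
tips [263  80] [332 116] [382  20]
[534.78141854 169.7915085 ] [536.59830363  72.49756704]
[536.1178 120.4507] -89.46026050358566 51
[601.08496  73.7225 ] 0.35862383292730554 61
[565.7809  171.66824] 0.8782478990974562 36
```

```bash
python3 -m jog '{"jaw":[91,91,91,91,91,80,70,60,50,50],"slide":[[0.7,-0.74,0],[0.7,-0.74,0],[0.7,-0.74,0],[0.7,-0.74,0],[0.71,-0.72,0],[0,0,1],[0,0,1],[0,0,1],[0,0,1],[0,0,1]],"spin":[0,0,0,0,0,-0.9,-0.9,-0.9,-0.9,-0.9]}' && python3 -m jog '{"jaw":[50,50,50,50],"slide":[[0,0,0.8],[0,0,0.8],[0,0,0],[0,0,0]],"spin":[-0.9,-0.66,0,0]}'
python3 - <<'E'
from h import *
m=env.camera_model('wrist');im=env.grab_frame('wrist')[:,:,::-1].copy();cv2.imwrite('pics/w2.png',im)
p,r=env.state()['ee_pos'],env.state()['ee_rot'];print(p,r)
E
```

```text
time_s: 3.15
ee_pos: [495.4, 279.9, 147.3]
ee_rot: [-180.0, 0.0, 60.6]
force: [-0.0, 0.1, -0.2]
gripper_width: 54.1
gripper_force: 0.0
time_s: 3.55
ee_pos: [495.8, 280.3, 100.8]
ee_rot: [-180.0, 0.0, 72.7]
force: [-0.3, -0.5, -0.4]
gripper_width: 49.9
gripper_force: 0.0
[496.39997802 280.68985498 101.71288776] [ 1.79932066e+02 -5.65793781e-02  7.27113590e+01]
```

View pics/w2.png

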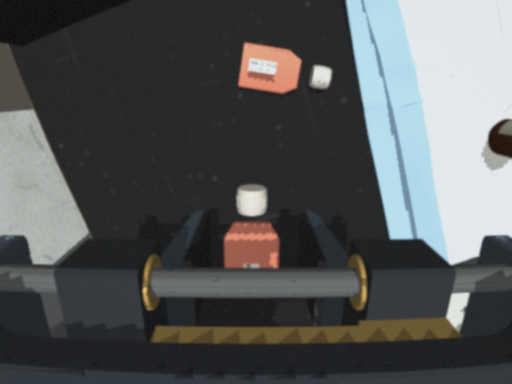

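The wrist view shows the cap at (252,199) between the fingers, with the body in line below it. I'll work out the cap's offset from the TCP.

Run:
```python
from h import *
im=cv2.imread('pics/w2.png');m=env.camera_model('wrist')
hsv=cv2.cvtColor(im,cv2.COLOR_BGR2HSV)
k=np.zeros(im.shape[:2],np.uint8);k[175:222,225:280]=((hsv[...,1]<70)&(hsv[...,2]>120))[175:222,225:280]
c=max(cv2.findContours(k,0,2)[0],key=cv2.contourArea);print(cv2.boundingRect(c))
s=env.state();y=np.radians(s['ee_rot'][2]);tx=np.array([np.cos(y),np.sin(y)]);ty=np.array([np.sin(y),-np.cos(y)])
x,yy,w,h=cv2.boundingRect(c)
P=onz(m,[[x+w/2,yy],[x,yy+h/2],[x+w,yy+h/2]],12)[:,:2]-s['ee_pos'][:2];print('z12 end,left,right: tool x,y',P@tx,P@ty)
P=onz(m,[[x+w/2,yy+h]],23)[:,:2]-s['ee_pos'][:2];print('near end top',P@tx,P@ty)
# body corner row
b=((hsv[...,0]<16)&(hsv[...,1]>80)&(hsv[...,2]>80)).astype(np.uint8);b[:215]=0;b[265:]=0;b[:,:215]=0;b[:,290:]=0
for r in(240,248,256):
    i=np.flatnonzero(b[r]);P=onz(m,[[i[0],r],[i[-1],r]],24)[:,:2]-s['ee_pos'][:2];print(r,i[[0,-1]],P@tx,P@ty)
```

```text
(237, 186, 30, 31)
z12 end,left,right: tool x,y [11.29744662 -1.18201508 -1.17985278] [ -1.3557713  -13.01100653  10.26387918]
near end top [-9.81036991] [-1.32892053]
240 [223 279] [-28.26173994 -28.25568274] [-23.55143843  19.31300114]
248 [224 278] [-35.01821812 -35.01205158] [-22.9724309   18.69998997]
256 [224 278] [-41.89568629 -41.88915905] [-23.16596718  18.85803507]
```

```bash
python3 -m jog '{"jaw":[50,50,50,50,50,50],"slide":[[0.04,-0.05,0.6],[0,0,0.6],[0,0,0.6],[0,0,0.5],[0,0,0.35],[0,0,0]],"spin":[0,0,0,0,0,0]}' 40; python3 -m jog '{"jaw":[15,15,15,15,15,15,15,15],"slide":[[0,0,0],[0,0,0],[0,0,0],[0,0,0],[0,0,0],[0,0,0],[0,0,0],[0,0,0]],"spin":[0,0,0,0,0,0,0,0]}' 40
```

```text
time_s: 4.2
ee_pos: [494.6, 282.1, 21.1]
ee_rot: [-180.0, 0.0, 72.8]
force: [-0.1, 0.5, -0.2]
gripper_width: 49.9
gripper_force: 0.0
time_s: 5.0
ee_pos: [494.9, 282.6, 21.6]
ee_rot: [180.0, -0.0, 72.8]
force: [-0.0, 1.6, 3.9]
gripper_width: 22.2
gripper_force: 34.2
```

```bash
python3 -m jog '{"jaw":[15,15,15,15,15,15,15,15,15,15],"slide":[[0,0,-0.3],[0,0,-0.6],[0,0,-0.8],[0,0,-0.8],[0,0,-0.8],[0,0,-0.6],[0,0,-0.4],[0,0,0],[0,0,0],[0,0,0]],"spin":[0,0,0,0,-0.5,-0.8,-0.8,-0.8,-0.8,-0.8]}' 40; python3 -m jog '{"jaw":[15,15,15,15,15,15,15,15,15,15],"slide":[[0,0,0],[0,0,0],[0,0,0],[0,0,0],[0,0,0],[0,0,0],[0,0,0],[0,0,0],[0,0,0],[0,0,0]],"spin":[-0.9,-0.9,-0.9,-0.9,-0.9,-0.9,-0.9,-0.9,-0.9,-0.9]}'; python3 -m jog '{"jaw":[15,15,15,15,15,15,15,15,15,15],"slide":[[-0.1,-0.4,0],[-0.1,-0.7,0],[-0.1,-0.8,0],[-0.1,-0.8,0],[-0.1,-0.8,0],[-0.1,-0.8,0],[-0.1,-0.6,0],[-0.1,-0.45,0],[0,0,0],[0,0,0]],"spin":[0,0,0,0,0,0,0,0,0,0]}'
python3 - <<'E'
from h import *
for n in('scene','side','wrist'):
    im=env.grab_frame(n)[:,:,::-1].copy();cv2.imwrite(f'pics/{n}3.png',im)
s=env.state();print(s['ee_pos'],s['ee_rot'],s['gripper_width'],s['force'])
a=cv2.resize(cv2.imread('pics/side3.png')[100:230,205:325],None,fx=3,fy=3)
b=cv2.resize(cv2.imread('pics/scene3.png')[110:240,205:325],None,fx=3,fy=3)
cv2.imwrite('pics/c3.png',np.hstack([a,b]))
E
```

```text
time_s: 6.0
ee_pos: [494.2, 281.7, 150.3]
ee_rot: [-179.9, 0.0, 109.1]
force: [0.3, 0.9, -0.8]
gripper_width: 22.1
gripper_force: 33.8
time_s: 7.0
ee_pos: [494.2, 281.6, 150.1]
ee_rot: [-179.9, -0.1, -178.9]
force: [-0.2, 0.4, -0.1]
gripper_width: 22.3
gripper_force: 33.8
time_s: 8.0
ee_pos: [520.9, 122.0, 150.2]
ee_rot: [180.0, -0.0, -179.3]
force: [0.1, 0.8, -0.2]
gripper_width: 21.7
gripper_force: 34.7
[520.74552099 122.73953938 150.18602784] [ 1.79994318e+02 -8.07130510e-03 -1.79153235e+02] 22.1961424803584 [ 0.18673993 -0.01189605 -0.59451426]
```

View pics/c3.png

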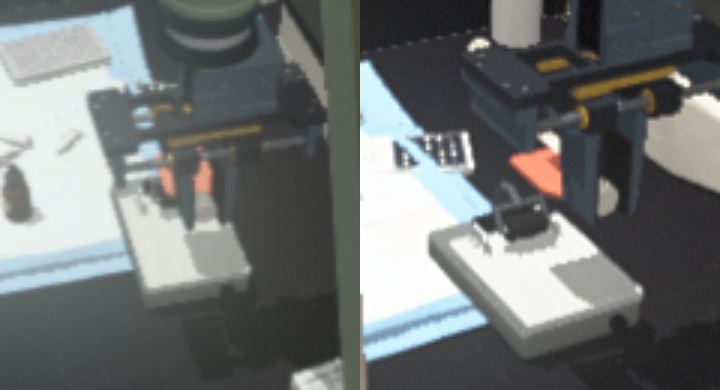

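The flask is held level in the scene view, base toward the roller at crop (523,220). Lowering it now.

```bash
python3 -m jog '{"jaw":[15,15,15,15,15,15],"slide":[[0,0,0.5],[0,0,0.7],[0,0,0.7],[0,0,0.5],[0,0,0.25],[0,0,0]],"spin":[0,0,0,0,0,0.03]}' 40; python3 -m jog '{"jaw":[15,15,15],"slide":[[0,0,0.05],[0,0,0],[0,0,0]],"spin":[0,0,0]}';python3 - <<'E'
from h import *
s=env.state();print(s['ee_pos'],s['ee_rot'],s['force'],s['torque'])
for n in('scene','side','wrist'):
    im=env.grab_frame(n)[:,:,::-1].copy();cv2.imwrite(f'pics/{n}4.png',im)
a=cv2.resize(cv2.imread('pics/wrist4.png'),None,fx=.8,fy=.8)
b=cv2.resize(cv2.imread('pics/scene4.png')[150:240,215:305],None,fx=3.4,fy=3.4)
b=cv2.copyMakeBorder(b,0,a.shape[0]-b.shape[0],0,0,0) if a.shape[0]>b.shape[0] else b[:a.shape[0]]
cv2.imwrite('pics/c4.png',np.hstack([a,b]))
E
```

```text
time_s: 8.75
ee_pos: [520.3, 122.5, 69.9]
ee_rot: [-180.0, -0.1, -179.4]
force: [0.9, 0.2, -0.1]
gripper_width: 22.0
gripper_force: 34.7
time_s: 9.05
ee_pos: [521.4, 122.2, 69.9]
ee_rot: [180.0, 0.1, -179.4]
force: [-0.5, 0.6, -0.1]
gripper_width: 22.1
gripper_force: 34.7
[521.37090487 122.20586767  69.94065367] [ 1.79988139e+02  8.16588034e-02 -1.79419924e+02] [-0.48665193  0.58150706 -0.1486133 ] [ 0.07385328 -0.12994649  0.01861941]
```

View pics/c4.png

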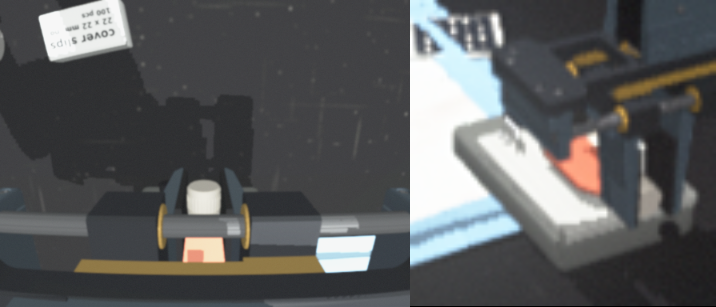

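Wrist view: cap at (203,195) between the fingers, body behind it. Scene: flask just above the platform, not touching. I'll lower it gently to contact.

```bash
python3 -m jog '{"jaw":[15,15,15],"slide":[[0,0,0.1],[0,0,0],[0,0,0]],"spin":[0,0,0]}';python3 -m jog '{"jaw":[15,15,15],"slide":[[0,0,0.05],[0,0,0],[0,0,0]],"spin":[0,0,0]}'; python3 -m jog '{"jaw":[15,15,15],"slide":[[0,0,0.05],[0,0,0],[0,0,0]],"spin":[0,0,0]}'
```

```text
time_s: 9.5
ee_pos: [520.8, 122.0, 66.1]
ee_rot: [-180.0, -0.0, -179.4]
force: [-0.1, 0.2, -0.2]
gripper_width: 22.2
gripper_force: 34.7
time_s: 9.8
ee_pos: [520.9, 122.1, 64.7]
ee_rot: [-180.0, -0.0, -179.4]
force: [-0.0, 0.4, 0.2]
gripper_width: 22.4
gripper_force: 34.7
time_s: 10.1
ee_pos: [520.9, 122.1, 63.2]
ee_rot: [-180.0, -0.0, -179.4]
force: [0.1, 1.0, -0.0]
gripper_width: 21.7
gripper_force: 34.7
```

```bash
python3 -m jog '{"jaw":[15,15,15],"slide":[[0,0,0.03],[0,0,0],[0,0,0]],"spin":[0,0,0]}';python3 -m jog '{"jaw":[15,15,15],"slide":[[0,0,0.03],[0,0,0],[0,0,0]],"spin":[0,0,0]}'; python3 -m jog '{"jaw":[15,15,15],"slide":[[0,0,0.02],[0,0,0],[0,0,0]],"spin":[0,0,0]}'|grep -E "pos|force"
```

```text
time_s: 10.4
ee_pos: [520.9, 122.1, 62.3]
ee_rot: [-180.0, -0.0, -179.4]
force: [0.3, -0.3, -0.3]
gripper_width: 22.3
gripper_force: 34.7
time_s: 10.7
ee_pos: [520.9, 122.1, 61.7]
ee_rot: [-180.0, 0.0, -179.4]
force: [-0.4, 0.3, 2.0]
gripper_width: 22.2
gripper_force: 34.9
ee_pos: [520.8, 122.1, 61.3]
force: [-3.1, -0.5, 5.2]
gripper_force: 35.6
```

```bash
f(){ grep -E "pos|^force|time|rot"|tr '\n' ' ';echo; }; python3 -m jog '{"jaw":[15,15,15,15,15],"slide":[[0,0,-0.015],[-0.15,0,0],[-0.2,0,0],[0,0,0],[0,0,0]],"spin":[0,0,0,0,0]}'|f; python3 -m jog '{"jaw":[15,15,15],"slide":[[-0.1,0,0],[-0.1,0,0],[0,0,0]],"spin":[0,0,0]}'|f;  python3 -m jog '{"jaw":[15,15,15],"slide":[[-0.1,0,0],[0,0,0],[0,0,0]],"spin":[0,0,0]}'|f
```

```text
time_s: 11.5 ee_pos: [531.9, 122.2, 61.4] ee_rot: [-180.0, 0.0, -179.4] force: [-1.8, 0.1, 3.9] 
time_s: 11.8 ee_pos: [532.8, 122.1, 61.2] ee_rot: [-180.0, -0.6, -179.5] force: [-11.8, 1.7, 12.5] 
time_s: 12.1 ee_pos: [533.3, 122.1, 61.2] ee_rot: [-179.9, -0.9, -179.5] force: [-17.4, 1.0, 17.1]
```

The base has met the roller about where expected, and the hand is weighing on the flask. I'll take off some of the down-load.

```bash
f(){ grep -E "pos|^force|time|rot"|tr '\n' ' ';echo; }; python3 -m jog '{"jaw":[15,15],"slide":[[0,0,-0.05],[0,0,0]],"spin":[0,0]}'|f; python3 -m jog '{"jaw":[15,15],"slide":[[0,0,-0.05],[0,0,0]],"spin":[0,0]}'|f
python3 - <<'E'
from h import *
im=env.grab_frame('side')[:,:,::-1];sc=env.grab_frame('scene')[:,:,::-1];s=env.state();print(s['torque'],s['gripper_width'])
cv2.imwrite('pics/c5.png',np.hstack([cv2.resize(im[140:215,225:305],None,fx=4.8,fy=4.8,interpolation=2),cv2.resize(sc[160:235,220:300],None,fx=4.8,fy=4.8,interpolation=2)]))
E
```

```text
time_s: 12.3 ee_pos: [537.5, 122.0, 61.7] ee_rot: [-180.0, -0.4, -179.4] force: [-5.3, 0.7, -0.4] 
time_s: 12.5 ee_pos: [539.3, 122.1, 63.5] ee_rot: [-180.0, -0.2, -179.4] force: [-4.1, -0.3, -1.6] 
[0.04835287 0.6635775  0.0149495 ] 22.05191146933522
```

View pics/c5.png

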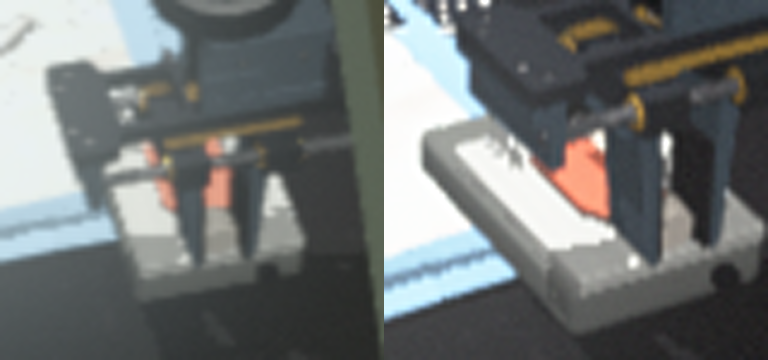

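Unloading freed it: x went from 533 to 539 with only about 4 N. I'll continue with light z load.

```bash
f(){ grep -E "pos|^force|time|rot"|tr '\n' ' ';echo; }; python3 -m jog '{"jaw":[15,15,15],"slide":[[0,0,0.03],[-0.1,0,0],[0,0,0]],"spin":[0,0,0]}'|f; python3 -m jog '{"jaw":[15,15,15],"slide":[[-0.1,0,0],[0,0,0],[0,0,0]],"spin":[0,0,0]}'|f
```

```text
time_s: 12.9 ee_pos: [544.1, 122.3, 63.3] ee_rot: [-180.0, 0.1, -179.4] force: [-3.6, -0.1, -2.1] 
time_s: 13.2 ee_pos: [547.2, 122.3, 63.5] ee_rot: [180.0, 0.1, -179.4] force: [-2.3, -1.0, -1.5]
```

```bash
f(){ grep -E "pos|^force|time|rot"|tr '\n' ' ';echo; }; python3 -m jog '{"jaw":[15,15,15],"slide":[[0,0,0.04],[0,0,0],[0,0,0]],"spin":[0,0,0]}'|f; python3 -m jog '{"jaw":[15,15,15],"slide":[[-0.1,0,0],[0,0,0],[0,0,0]],"spin":[0,0,0]}'|f;python3 -m jog '{"jaw":[15,15,15],"slide":[[-0.1,0,0],[0,0,0],[0,0,0]],"spin":[0,0,0]}'|f
```

```text
time_s: 13.5 ee_pos: [547.0, 122.3, 62.5] ee_rot: [180.0, 0.1, -179.4] force: [-1.6, -1.5, -1.5] 
time_s: 13.8 ee_pos: [549.0, 122.4, 62.2] ee_rot: [-180.0, -0.0, -179.4] force: [-4.2, -0.8, 1.0] 
time_s: 14.1 ee_pos: [552.3, 122.4, 62.2] ee_rot: [-180.0, -0.0, -179.4] force: [-4.6, 0.1, 0.5]
```

```bash
f(){ grep -E "pos|^force|time|rot"|tr '\n' ' ';echo; }; for i in 1; do :; done; python3 -m jog '{"jaw":[15,15,15],"slide":[[-0.1,0,0],[0,0,0],[0,0,0]],"spin":[0,0,0]}'|f; python3 -m jog '{"jaw":[15,15,15],"slide":[[-0.1,0,0],[0,0,0],[0,0,0]],"spin":[0,0,0]}'|f;python3 -m jog '{"jaw":[15,15,15],"slide":[[-0.1,0,0],[0,0,0],[0,0,0]],"spin":[0,0,0]}'|f
```

```text
time_s: 14.4 ee_pos: [554.1, 122.2, 62.0] ee_rot: [-180.0, -0.2, -179.4] force: [-7.2, -0.5, 1.4] 
time_s: 14.7 ee_pos: [554.4, 122.2, 62.0] ee_rot: [-179.9, -0.5, -179.4] force: [-12.9, 0.1, 7.3] 
time_s: 15.0 ee_pos: [554.8, 122.1, 62.0] ee_rot: [-179.9, -0.8, -179.4] force: [-17.9, -0.6, 12.6]
```

```bash
f(){ grep -E "pos|^force|time|rot|width"|tr '\n' ' ';echo; }; python3 -m jog '{"jaw":[15,15],"slide":[[0,0,-0.03],[0,0,0]],"spin":[0,0]}'|f; python3 -m jog '{"jaw":[15,15],"slide":[[0,0,-0.03],[0,0,0]],"spin":[0,0]}'|f
python3 - <<'E'
from h import *
for n in('scene','side'):cv2.imwrite(f'pics/{n}6.png',env.grab_frame(n)[:,:,::-1])
im=cv2.imread('pics/side6.png');sc=cv2.imread('pics/scene6.png')
cv2.imwrite('pics/c6.png',np.hstack([cv2.resize(im[130:205,230:310],None,fx=4.8,fy=4.8,interpolation=2),cv2.resize(sc[160:235,220:300],None,fx=4.8,fy=4.8,interpolation=2)]))
E
```

```text
time_s: 15.2 ee_pos: [555.2, 121.7, 62.1] ee_rot: [-179.9, -0.8, -179.4] force: [-15.3, -1.8, 6.2] gripper_width: 22.2 
time_s: 15.4 ee_pos: [555.3, 121.7, 62.4] ee_rot: [-179.9, -0.8, -179.4] force: [-14.3, -1.3, 1.9] gripper_width: 22.1
```

View pics/c6.png

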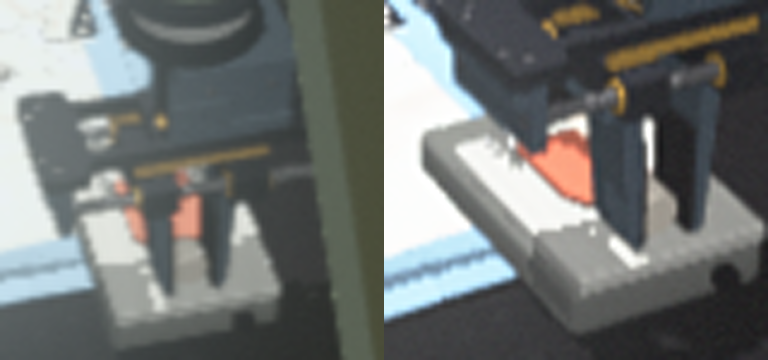

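Run:
```python
from h import *
s=env.state();print(s['torque'],s['force'],s['ee_pos'],s['ee_rot'])
# lateral: roller / rails in w1 (TCP pose then: 446.5,140.8,298, yaw24.5) - need that pose's camera: derive cam in tool from now
m=env.camera_model('wrist')
from scipy.spatial.transform import Rotation as R
def T(p,e):
    A=np.eye(4);A[:3,:3]=R.from_euler('xyz',e,degrees=True).as_matrix();A[:3,3]=p;return A
cT=np.array(m['camera_from_world'])@T(s['ee_pos'],s['ee_rot'])
m['camera_from_world']=cT@np.linalg.inv(T([446.5,140.8,298.05],[-179.9,-.06,24.5]))
im=cv2.imread('pics/w1.png')
print(proj(m,[[649,122.5,58],[637,149.5,52],[637,95.5,52],[660,122.5,56]]))
ms=env.camera_model('scene');md=env.camera_model('side')
print(proj(ms,[[649,122.5,58],[637,149.5,52],[637,95.5,52],[660,147,56]]))
w=im[0:60,300:400]
s6=cv2.imread('pics/scene0.png')[165:215,235:300]
cv2.imwrite('pics/c7.png',np.hstack([cv2.resize(w,(400,240),interpolation=2),cv2.resize(s6,None,fx=4.8,fy=4.8,interpolation=2)]))
```

```text
[-0.07683813  2.35315771  0.07318927] [-14.0990339   -1.3868439    2.58885552] [555.29707742 121.68274609  62.33294961] [-179.87433312   -0.79282443 -179.39301676]
[[345.80337033   6.08863588]
 [318.39327424   6.49095713]
 [360.40062986  28.43798505]
 [349.76015474  -2.75134383]]
[[254.09368137 180.78191294]
 [246.20585214 188.04292931]
 [266.53385986 182.65692644]
 [242.6810506  181.77844929]]
```

View pics/c7.png

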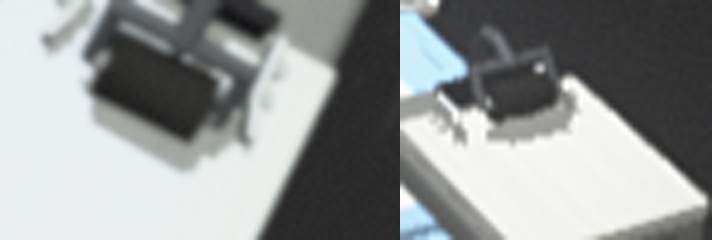

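The crop (w1 ×4) shows the roller with its visible outline at about (90,95),(190,140),(215,85),(115,40), and flared rail ends at about (50,40) and (247,140). I'll compute their lateral centre.

Run:
```python
from h import *
from scipy.spatial.transform import Rotation as R
s=env.state();m=env.camera_model('wrist')
def T(p,e):
    A=np.eye(4);A[:3,:3]=R.from_euler('xyz',e,degrees=True).as_matrix();A[:3,3]=p;return A
m['camera_from_world']=np.array(m['camera_from_world'])@T(s['ee_pos'],s['ee_rot'])@np.linalg.inv(T([446.5,140.8,298.05],[-179.9,-.06,24.5]))
g=lambda P,z:np.round(onz(m,np.array(P)/4+[300,0],z),1)
print('roller',g([[90,95],[190,140],[215,85],[115,40],[157,88]],60))
print('rails',g([[50,40],[247,140]],52))
print('edge check',np.round(onz(m,[[263,80],[332,116],[383.5,19]],40),1))
P=onz(env.camera_model('scene'),np.array([[487,105],[557,90],[463,140],[440,92],[573,75],[707,200]])/4.8*1+np.array([235,165])-np.array([400/4.8,0]),52);print('scene',np.round(P,1))
# flask now: side edges in scene/side pics of orange pixel blob at top z=64
for n,roi in(('side',(240,160,285,190)),('scene',(245,180,270,210))):
    im=cv2.imread(f'pics/{n}6.png');h=cv2.cvtColor(im,cv2.COLOR_BGR2HSV);mm=env.camera_model(n)
    k=((h[...,0]<16)&(h[...,1]>80)&(h[...,2]>110))
    for r in range(roi[1],roi[3],3):
        i=np.flatnonzero(k[r,roi[0]:roi[2]])+roi[0]
        if len(i):print(n,r,i[0],i[-1],np.round(onz(mm,[[i[0]-.5,r],[i[-1]+.5,r]],64)[:,:2],1).tolist(),np.round(onz(mm,[[i[0]-.5,r]],40)[:,:2],1).tolist())
```

```text
roller [[620.3 137.8  60. ]
 [621.9 107.   60. ]
 [638.  107.4  60. ]
 [636.3 138.   60. ]
 [630.2 121.7  60. ]]
rails [[630.8 153.8  52. ]
 [631.4  90.7  52. ]]
edge check [[538.3 172.   40. ]
 [535.4  76.7  40. ]
 [662.4  73.3  40. ]]
scene [[634.4 132.8  52. ]
 [631.4  95.5  52. ]
 [611.4 157.8  52. ]
 [655.5 147.5  52. ]
 [640.4  81.3  52. ]
 [515.3  82.1  52. ]]
side 166 267 267 [[617.9, 110.9], [617.2, 108.1]] [[643.8, 104.0]]
side 169 255 255 [[613.3, 147.8], [612.6, 145.0]] [[639.1, 142.2]]
side 172 267 271 [[592.9, 117.2], [589.6, 103.3]] [[618.0, 110.6]]
side 175 257 271 [[587.3, 147.9], [577.4, 106.5]] [[612.2, 142.3]]
side 178 258 271 [[574.6, 148.0], [565.5, 109.6]] [[599.1, 142.3]]
scene 189 254 262 [[608.5, 145.7], [599.3, 127.5]] [[642.8, 127.1]]
scene 192 249 262 [[602.2, 161.7], [588.0, 133.7]] [[636.3, 143.8]]
scene 195 252 262 [[588.0, 161.5], [577.0, 139.7]] [[621.5, 143.7]]
scene 198 255 263 [[574.1, 161.4], [565.1, 143.7]] [[607.0, 143.5]]
scene 201 259 263 [[559.5, 159.3], [554.5, 149.6]] [[591.8, 141.4]]
```

The lateral alignment is good: roller centre y is 122.4, rail middle 122.2, flask 122.9. So the resistance must be the roller's climb. The stop is still about 18 mm off, so I'll push a bit more while taking weight off.

```bash
f(){ grep -E "pos|^force|time|rot|width"|tr '\n' ' ';echo; }; python3 -m jog '{"jaw":[15,15],"slide":[[0,0,-0.03],[0,0,0]],"spin":[0,0]}' 55|f; python3 -m jog '{"jaw":[15,15],"slide":[[-0.06,0,-0.03],[0,0,0]],"spin":[0,0]}'|f; python3 -m jog '{"jaw":[15,15],"slide":[[-0.06,0,-0.01],[0,0,0]],"spin":[0,0]}'|f
```

```text
time_s: 15.7 ee_pos: [555.4, 121.7, 63.0] ee_rot: [-179.9, -0.8, -179.4] force: [-12.9, -1.1, 0.1] gripper_width: 21.5 
time_s: 15.9 ee_pos: [556.0, 121.4, 63.4] ee_rot: [-179.8, -1.0, -179.4] force: [-15.6, -1.5, -0.5] gripper_width: 22.1 
time_s: 16.1 ee_pos: [561.7, 121.5, 64.4] ee_rot: [-179.9, -0.4, -179.4] force: [-5.9, -3.1, -2.5] gripper_width: 21.8
```

It broke through: x is 561.7 and the force dropped to 6 N. I'll lower the hand a bit and go on in small steps.

```bash
f(){ grep -E "pos|^force|time|rot"|tr '\n' ' ';echo; }; python3 -m jog '{"jaw":[15,15,15],"slide":[[0,0,0.05],[0,0,0],[0,0,0]],"spin":[0,0,0]}' 55|f; python3 -m jog '{"jaw":[15,15],"slide":[[-0.06,0,0],[0,0,0]],"spin":[0,0]}'|f; python3 -m jog '{"jaw":[15,15],"slide":[[-0.06,0,0],[0,0,0]],"spin":[0,0]}'|f
```

```text
time_s: 16.4 ee_pos: [562.2, 121.5, 63.4] ee_rot: [-179.9, -0.4, -179.4] force: [-7.7, -2.5, -1.0] 
time_s: 16.6 ee_pos: [564.0, 121.5, 63.3] ee_rot: [-179.9, -0.4, -179.4] force: [-7.5, -3.4, -0.5] 
time_s: 16.8 ee_pos: [565.8, 121.5, 63.3] ee_rot: [-179.9, -0.4, -179.4] force: [-7.7, -4.0, -1.1]
```

```bash
f(){ grep -E "pos|^force|time|rot"|tr '\n' ' ';echo; }; python3 -m jog '{"jaw":[15,15],"slide":[[0,-0.04,0.02],[0,0,0]],"spin":[0,0]}'|f; python3 -m jog '{"jaw":[15,15],"slide":[[-0.06,0,0],[0,0,0]],"spin":[0,0]}'|f; python3 -c "
from h import *
print(env.state()['torque'])"
```

```text
time_s: 17.0 ee_pos: [567.5, 121.2, 63.2] ee_rot: [-180.0, -0.2, -179.4] force: [-4.8, -0.4, -2.2] 
time_s: 17.2 ee_pos: [570.2, 121.3, 63.4] ee_rot: [-180.0, -0.1, -179.4] force: [-4.5, 0.6, -3.6] 
[-0.00658748  0.7836629  -0.00990412]
```

```bash
f(){ grep -E "pos|^force|time"|tr '\n' ' ';echo; }; python3 -m jog '{"jaw":[15,15],"slide":[[0,0,0.04],[0,0,0]],"spin":[0,0]}'|f; python3 -m jog '{"jaw":[15,15],"slide":[[-0.03,0,0],[0,0,0]],"spin":[0,0]}'|f;  python3 -m jog '{"jaw":[15,15],"slide":[[-0.03,0,0],[0,0,0]],"spin":[0,0]}'|f;  python3 -m jog '{"jaw":[15,15],"slide":[[-0.03,0,0],[0,0,0]],"spin":[0,0]}'|f
```

```text
time_s: 17.4 ee_pos: [570.4, 121.3, 62.7] force: [-5.0, -0.5, -2.2] 
time_s: 17.6 ee_pos: [570.7, 121.3, 62.7] force: [-5.8, 0.2, -0.9] 
time_s: 17.8 ee_pos: [570.8, 121.3, 62.6] force: [-7.2, -0.1, -0.2] 
time_s: 18.0 ee_pos: [570.8, 121.3, 62.5] force: [-8.5, 0.0, 0.3]
```

The rise without motion at x 570.8 looks like the stop. Drag was about 4.6 N, so I aim for about 12.5 N in total.

```bash
f(){ grep -E "pos|^force|time"|tr '\n' ' ';echo; }; python3 -m jog '{"jaw":[15,15],"slide":[[-0.03,0,0],[0,0,0]],"spin":[0,0]}'|f; python3 -m jog '{"jaw":[15,15],"slide":[[-0.03,0,0],[0,0,0]],"spin":[0,0]}'|f;  python3 -m jog '{"jaw":[15,15,15],"slide":[[-0.03,0,0],[0,0,0],[0,0,0]],"spin":[0,0,0]}'|f
```

```text
time_s: 18.2 ee_pos: [570.9, 121.3, 62.4] force: [-10.7, 0.5, 1.2] 
time_s: 18.4 ee_pos: [570.9, 121.3, 62.3] force: [-12.7, -0.2, 2.0] 
time_s: 18.7 ee_pos: [570.9, 121.3, 62.2] force: [-15.2, 0.9, 3.3]
```

```bash
python3 -m jog '{"jaw":[15],"slide":[[0.035,0,0]],"spin":[0]}'|grep ^force
python3 - <<'E'
from h import *
m=env.camera_model('wrist');im=env.grab_frame('wrist')[:,:,::-1];cv2.imwrite('pics/w8.png',im)
s=env.state();print(s['force'],s['ee_pos'],s['ee_rot'])
g=im.mean(2);h=cv2.cvtColor(np.ascontiguousarray(im),cv2.COLOR_BGR2HSV)
for c in(244,252,260,130,180,330,380): print(c,g[100:290:5,c].astype(int).tolist())
print('expect rows: edge z40 x535.5,537; cap end z52 if at stop(x 564.5), if base=TCP+87 (x561.9)')
print(np.round(proj(m,[[535.5,121.5,40],[537,121.5,40],[564.5,121.5,52],[562,121.5,52],[558,121.5,52],[535.5,170,40],[535.5,80,40]]),1))
E
```

```text
force: [-10.7, -1.1, 1.7]
[-12.67584407   0.84119483   0.65171606] [570.88959489 121.32864808  62.28986525] [-179.96567006   -0.46602872 -179.43416605]
244 [65, 66, 68, 67, 74, 72, 49, 49, 49, 48, 49, 52, 48, 49, 125, 224, 229, 229, 229, 229, 230, 229, 231, 230, 230, 221, 165, 164, 225, 227, 229, 228, 226, 219, 86, 106, 115, 120]
252 [67, 68, 67, 68, 70, 67, 67, 64, 49, 49, 47, 51, 50, 49, 124, 223, 229, 230, 230, 231, 230, 230, 230, 231, 231, 194, 163, 165, 225, 233, 233, 231, 230, 227, 86, 106, 116, 119]
260 [67, 67, 68, 70, 70, 67, 68, 65, 48, 51, 51, 48, 50, 49, 124, 225, 232, 232, 232, 232, 232, 232, 231, 232, 232, 207, 164, 165, 225, 232, 231, 231, 230, 227, 88, 106, 115, 119]
130 [49, 53, 50, 49, 48, 49, 49, 49, 50, 49, 48, 48, 50, 48, 49, 48, 50, 48, 46, 50, 48, 52, 51, 47, 49, 51, 61, 68, 66, 49, 49, 48, 49, 49, 62, 63, 67, 66]
180 [67, 55, 53, 51, 50, 49, 47, 46, 49, 49, 50, 49, 47, 50, 123, 218, 223, 223, 224, 223, 224, 224, 224, 224, 225, 226, 225, 227, 113, 50, 52, 49, 49, 45, 57, 65, 67, 69]
330 [69, 68, 69, 67, 67, 68, 68, 65, 67, 68, 67, 68, 67, 68, 104, 220, 228, 228, 228, 228, 228, 229, 229, 229, 230, 230, 230, 231, 117, 50, 50, 49, 49, 48, 67, 84, 108, 108]
380 [67, 68, 69, 66, 65, 67, 68, 66, 66, 67, 66, 66, 67, 67, 67, 70, 66, 67, 69, 67, 67, 69, 73, 70, 65, 65, 66, 65, 67, 55, 50, 50, 50, 49, 76, 87, 111, 111]
expect rows: edge z40 x535.5,537; cap end z52 if at stop(x 564.5), if base=TCP+87 (x561.9)
[[255.9 176.9]
 [255.9 179.6]
 [255.4 234.7]
 [255.4 230.3]
 [255.5 223.4]
 [343.7 177.9]
 [180.5 176.2]]
```

Run:
```python
from h import *
m=env.camera_model('wrist');g=cv2.imread('pics/w8.png').mean(2)
print(g[166:178,[200,252,320]].astype(int).T.tolist());print(g[218:246,[246,252,258]].astype(int).T.tolist())
for r,z in((171,40),(173,40),(224,41),(225,41),(226,41),(237,63),(239,63),(241,63)):print(r,z,np.round(onz(m,[[252,r]],z)[0,0],1))
```

```text
[[48, 47, 51, 73, 109, 143, 167, 192, 211, 220, 222, 223], [54, 66, 85, 102, 124, 148, 168, 192, 213, 223, 227, 229], [57, 64, 78, 97, 117, 141, 162, 183, 208, 223, 228, 229]]
[[230, 229, 229, 229, 229, 229, 225, 213, 186, 170, 164, 163, 165, 164, 166, 163, 164, 165, 166, 173, 194, 216, 225, 228, 229, 230, 229, 230], [231, 231, 231, 231, 230, 228, 217, 194, 172, 165, 163, 165, 163, 165, 163, 165, 166, 165, 164, 167, 177, 205, 225, 231, 232, 233, 232, 233], [233, 232, 232, 232, 233, 230, 220, 196, 174, 167, 163, 164, 164, 165, 166, 163, 165, 164, 163, 166, 179, 207, 225, 231, 231, 232, 233, 233]]
171 40 532.2
173 40 533.3
224 41 562.8
225 41 563.4
226 41 564.0
237 63 561.0
239 63 562.1
241 63 563.2
```

Measured, the cap end is 29.5 mm inside the platform edge, against 29 expected at the stop, so the base is home. I'll hold the push.

```bash
f(){ grep -E "pos|^force|time"|tr '\n' ' ';echo; }; python3 -m jog '{"jaw":[15,15,15],"slide":[[0,0,0],[0,0,0],[0,0,0]],"spin":[0,0,0]}'|f; python3 -m jog '{"jaw":[15,15,15],"slide":[[0,0,0],[0,0,0],[0,0,0]],"spin":[0,0,0]}'|f; python3 -m jog '{"jaw":[15,15,15],"slide":[[0,0,0],[0,0,0],[0,0,0]],"spin":[0,0,0]}'|f
```

```text
time_s: 19.15 ee_pos: [570.9, 121.3, 62.2] force: [-12.1, -0.5, 1.1] 
time_s: 19.45 ee_pos: [570.9, 121.3, 62.2] force: [-12.4, 0.3, 2.3] 
time_s: 19.75 ee_pos: [570.9, 121.3, 62.3] force: [-12.6, 0.1, 1.0]
```

```bash
f(){ grep -E "pos|^force|time|width"|tr '\n' ' ';echo; }; python3 -m jog '{"jaw":[15,15,15],"slide":[[0.06,0,0],[0.06,0,0],[0,0,0]],"spin":[0,0,0]}' 3|f;  python3 -m jog '{"jaw":[26,30,36,40,40,40],"slide":[[0,0,0],[0,0,0],[0,0,0],[0,0,0],[0,0,0],[0,0,0]],"spin":[0,0,0,0,0,0]}'|f; python3 -m jog '{"jaw":[40,40,40,40,40,40],"slide":[[0,0,-0.2],[0,0,-0.5],[0,0,-0.6],[0.3,0,-0.6],[0.6,0,-0.8],[0,0,0]],"spin":[0,0,0,0,0,0]}'|f
python3 - <<'E'
from h import *
for n in('wrist','scene','side'):cv2.imwrite(f'pics/{n}9.png',env.grab_frame(n)[:,:,::-1])
E
```

```text
time_s: 20.05 ee_pos: [571.5, 121.4, 63.0] force: [-3.3, 1.2, -2.1] gripper_width: 25.3 
time_s: 20.65 ee_pos: [571.7, 121.4, 63.0] force: [-0.4, 0.2, 0.4] gripper_width: 39.8 
time_s: 21.25 ee_pos: [544.4, 121.4, 147.2] force: [0.9, 0.0, 0.6] gripper_width: 40.6
```

```bash
python3 -m jog '{"jaw":[40,40,40,40,40,40,40,40],"slide":[[0.6,0,-0.8],[0.9,0,-0.8],[0.9,0,-0.8],[0.9,0,-0.8],[0.9,0,-0.6],[0.6,0,-0.2],[0,0,0],[0,0,0]],"spin":[0,0,0,0,0,0,0,0]}'|grep pos
python3 - <<'E'
from h import *
for n in('scene','side','wrist'):
    im=env.grab_frame(n)[:,:,::-1].copy();cv2.imwrite(f'pics/{n}10.png',im);m=env.camera_model(n)
    h=cv2.cvtColor(im,cv2.COLOR_BGR2HSV);k=((h[...,0]<16)&(h[...,1]>80)&(h[...,2]>110)).astype(np.uint8)
    u=proj(m,[[620,122,64]])[0];print(n,u)
    if not(0<u[0]<512 and 0<u[1]<384):continue
    for c in cv2.findContours(cv2.morphologyEx(k,cv2.MORPH_CLOSE,np.ones((5,5))),0,2)[0]:
        if cv2.contourArea(c)>60 and abs(cv2.pointPolygonTest(c,tuple(map(float,u)),True))<25:
            r=cv2.minAreaRect(onz(m,c.reshape(-1,2),64)[:,:2].astype(np.float32));print(cv2.boundingRect(c),np.round(cv2.boxPoints(r),1).tolist(),r[2])
# cap axis heights: triangulate cap centroid from scene & side
X=[]
for n in('scene','side'):
    im=cv2.imread(f'pics/{n}10.png');m=env.camera_model(n);u=proj(m,[[572,122,52]])[0].astype(int);print(n,u)
    print(im.mean(2)[u[1]-10:u[1]+11:2,u[0]-12:u[0]+13:3].astype(int).tolist())
E
```

```text
ee_pos: [400.8, 119.7, 263.2]
scene [260.23440948 184.22361334]
(246, 183, 26, 17) [[564.0, 160.3000030517578], [564.4000244140625, 113.69999694824219], [632.5, 114.4000015258789], [632.0999755859375, 161.0]] 0.5227664113044739
side [262.63517929 166.11406342]
(254, 162, 17, 16) [[575.0999755859375, 106.4000015258789], [635.9000244140625, 105.0999984741211], [636.7999877929688, 146.1999969482422], [575.9000244140625, 147.39999389648438]] 88.79966735839844
wrist [254.70185432 333.89017519]
(238, 308, 34, 21) [[579.2999877929688, 142.6999969482422], [579.7999877929688, 99.9000015258789], [610.7999877929688, 100.30000305175781], [610.4000244140625, 143.0]] 0.6075202226638794
scene [270 198]
[[123, 123, 154, 176, 236, 246, 247, 194, 51], [179, 119, 156, 177, 219, 246, 246, 250, 100], [182, 160, 180, 176, 182, 244, 246, 245, 251], [184, 182, 180, 213, 247, 212, 246, 246, 246], [187, 182, 176, 240, 247, 248, 234, 245, 245], [147, 148, 125, 218, 248, 198, 172, 245, 244], [247, 160, 213, 201, 208, 150, 159, 246, 244], [245, 246, 247, 163, 153, 153, 158, 247, 244], [244, 245, 247, 214, 146, 150, 157, 231, 245], [245, 243, 245, 248, 204, 169, 212, 244, 244], [246, 244, 244, 245, 246, 246, 245, 244, 243]]
side [266 180]
[[177, 178, 177, 148, 146, 172, 218, 213, 86], [207, 179, 177, 174, 175, 174, 205, 217, 90], [220, 179, 178, 176, 176, 173, 178, 219, 131], [221, 165, 172, 178, 215, 176, 208, 218, 188], [221, 217, 170, 187, 209, 213, 219, 218, 218], [221, 219, 221, 209, 210, 175, 210, 218, 217], [222, 219, 219, 202, 147, 144, 199, 218, 216], [221, 219, 219, 217, 147, 147, 165, 218, 215], [220, 219, 217, 219, 191, 177, 204, 218, 216], [219, 219, 217, 219, 217, 218, 217, 217, 216], [219, 219, 217, 218, 216, 218, 216, 215, 215]]
```

Run:
```python
from h import *
m=env.camera_model('wrist');im=cv2.imread('pics/wrist10.png');g=im.mean(2)
e,c=proj(m,[[534,122,40],[563,122,41]]);t=proj(m,[[563,122,63]])[0];print(e,c,t)
for p in(e,c):
    r=int(p[1]);q=int(p[0]);print(r-10,g[r-10:r+22,[q-3,q,q+3]].mean(1).astype(int).tolist())
for r in range(int(e[1])-8,int(e[1])+6,2):print(r,np.round(onz(m,[[e[0],r]],40)[0,0],1),end=' ')
print()
for r in range(int(c[1])-8,int(c[1])+10,2):print(r,[float(np.round(onz(m,[[e[0],r]],z)[0,0],1)) for z in(41,63)],end=' ')
```

```text
[255.40736454 266.62596082] [255.15675619 286.57720832] [255.19235746 296.37442694]
256 [47, 61, 72, 78, 80, 83, 92, 108, 127, 162, 195, 187, 141, 92, 71, 72, 78, 84, 85, 85, 87, 89, 90, 92, 95, 94, 95, 98, 97, 97, 94, 94]
276 [87, 89, 90, 92, 95, 94, 95, 98, 97, 97, 94, 94, 96, 97, 96, 95, 92, 88, 88, 97, 146, 220, 244, 246, 246, 246, 246, 246, 246, 246, 245, 241]
258 521.6 260 524.5 262 527.3 264 530.2 266 533.1 268 536.0 270 538.9 
278 [550.1, 536.7] 280 [553.1, 539.5] 282 [556.1, 542.3] 284 [559.1, 545.2] 286 [562.1, 548.0] 288 [565.2, 550.9] 290 [568.2, 553.7] 292 [571.3, 556.6] 294 [574.4, 559.5]
```

```bash
python3 -c "
from workcell import env
print(env.job_done())"
```

```text
the job is handed in; nothing more can be done
None
```

The flask is loaded and the job is handed in: by measurement it lies flat and straight, base against the stop. It was held there about 1 s at 12.4 N total, or about 7.6 N on the stop after roughly 4.6 N of drag. I could not see the roller on top in the last pictures, but two views lose the body just short of the stop, where the roller should sit.

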